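# Third hand at the sprung fence

### The job

By its post, slide the carriage along its rail to the left until it drops into the notch in front of the fence. Then be the fitter's third hand: with the bracket flat on the carriage, push it squarely against the fence's sprung pad and hold a steady push of about 12 N, the pad about half way in and never jammed fully in. Finish while still pressing, with the carriage still in its notch, and leave the things lying around alone.

Things in the scene. Friction and masses are not known exactly. Their poses are not given: they have to be found in the camera images.
- slide_base: Slide unit fixed to the bench: aluminium base plate 170 x 430 x 12 mm, two guide rods along its y. Origin on the bench surface; x points away from the robot to the fence, y along the rail (robot's left), z up. In this frame the fence, an upright block, stands at x 50 to 115, y 55 to 125 mm, top z 100 mm; the carriage deck's upper face is at z 46 mm.
- carriage: The carriage: steel deck 120 x 195 x 12 mm; two 8 mm high lips along x, 92 mm apart, form the bracket channel, slick plastic-faced. Origin on the deck's upper face, mid channel; axes as the slide unit's, along whose y it slides, from y = -92 to +117 mm (end stops). A ball detent (the notch) holds it at y = +90; let go within 4 mm, it pulls itself in. Friction 1 N, notch about 10 N.
- post_top (a point): Centre of the top of the carriage's upright round post: diameter 18 mm, 50 mm tall above the deck, top 96 mm above the bench. It stands 115 mm to the right (-y) of the channel centre, with room for open fingers on both sides along the rail.
- bracket: Loose steel bracket, an upside-down T from the side, about 0.55 kg, in the carriage's channel, clear of the pad. Foot 70 (x) x 80 (y) x 8 mm; upright flange 8 mm thick, 80 wide, 46 mm tall in all, 20 mm back from the foot's +x edge. Origin under the foot's centre, z up. The flange's outer face, which goes against the pad, is at x = +15 mm; its inner face, to push on, above the foot, at x = +7 mm.
- pad (a joint): How far the fence's sprung pad is pushed in, in m: 0 = out, 0.020 = jammed fully in, 0.010 = half way = 12 N. The spring gives 4 N plus 0.8 N per mm. It moves along the slide unit's +x.
- pad_face (a point): Centre of the pad's front face, a steel plate 50 mm wide (y) x 32 mm tall, 74 mm above the bench (58 to 90 mm); with the pad out it lies at x = 20, y = 90 mm in the slide unit's frame and it faces -x.
- wrench: Bystander: a loose wrench about 170 mm long lying on the bench along the near side of the slide unit. Leave alone.
- gear: Bystander: a loose steel gear blank 64 mm across, 30 mm tall, on the bench beyond the slide unit, to the right of the fence. Leave alone.
- beaker: Bystander: a loose plastic beaker 72 mm across, 100 mm tall, standing off the left-hand end of the slide unit. Leave alone.
Mind the look-alikes: they are no part of the job. Of the things shaped like the bracket, the steel one is meant.

How it is judged:
On the way, in this order (a step that is already met when the one before it is completed fails the run):
1. the carriage sits in its notch, the pad not yet pressed (y of carriage in the frame of slide_base between 0.086 and 0.094 m and value of joint pad below 0.002 m), for 0.2 s.
2. the bracket is pressed squarely against the pad with a steady push of 8 to 16.5 N (y of carriage in the frame of slide_base between 0.086 and 0.094 m and contact force between bracket and pad between 8 and 16.5 N and value of joint pad between 0.005 and 0.0155 m and angle between the x axis of bracket and the x axis of slide_base, either way round below 0.07 rad and angle between bracket's own z axis and vertical below 0.06 rad and z of bracket in the frame of slide_base below 0.0505 m and linear speed of bracket below 0.01 m/s and contact force between any of the fingers, the arm and bracket above 5 N), for 1 s.
At the end, for the whole second after the job is handed in: Carriage within 4 mm of its notch; the robot presses the bracket on the pad with 8 to 16.5 N, pad in by 5 to 15.5 mm; the bracket flat on the deck (within 4.5 mm, 3 degrees), at rest, square to the fence within 4 degrees; bystanders within 30 mm of their starts (all of step 2 and distance of each of wrench, gear, beaker from where it was at the start of the episode below 0.03 m); the arm keeps its last pose, push and grip.
It fails at once if the pad was jammed fully in (value of joint pad above 0.0185 m).
It fails at once if a bystander was disturbed (distance of any of wrench, gear, beaker from where it was at the start of the episode above 0.03 m).
It also fails if it takes over 58 s, if anything falls off the work surface, if the arm or the gripper's body presses on something with over 40 N, if the wrist force passes 120 N, or if a joint passes its speed limit or range.

### The arm

A 6-joint arm with a two-finger parallel gripper is mounted at the origin on the work surface. World frame = base frame: x ahead of the robot, y to its left, z up, the work surface at z = 0. Lengths are in m, angles in rad, forces in N, time in s.
With the tool pointing down it reaches from about 0.3 to 0.85 m from the base axis. Payload 5.4 kg.
Tool frame: the origin (TCP) lies midway between the tips of the shut fingers; the grasp point (between the pads) lies 19 mm behind it; z points along the fingers, y is the line along which they close (so a half turn about z gives the same grasp; the last joint's range is limited). The gripper opens to 85 mm and grips with 20 to 120 N. Pads are 22 mm wide; open, the fingers measure 114 mm over their backs; the gripper's body (76 mm by 85 mm) begins 54 mm behind the grasp point. The pads swing forward as they close: fully open they stand 13 mm farther back than shut.
Start: joints at [1.094, 0.158, 1.597, -0, 1.386, -0.21], TCP at [0.152, 0.555, 0.231] pointing down, gripper open.
Joint ranges: [-2.91, 2.91], [-0.94, 2.29], [0.18, 2.7], [-1.29, 4.43], [0.17, 2.64], [-3, 3]. Speed limits (rad/s): [2.57, 2.57, 3.14, 3.14, 3.14, 3.14].

### API

Orientations are given as a 3x3 rotation matrix whose columns are the frame's x, y, z axes.
In Python, from workcell import robot, imaging, job gives the robot as it stands.
- The arm moves only by the tool move_arm, never from a script. Its argument "commands" is a list of rows, each a list of 7 numbers: the shift along the tool's x, y, z in m, then the turn, a rotation vector about the tool's x, y, z in rad, then the opening, from -1 (shut) to 1 (fully open). A call has 1 to 10 rows; each row is the pose to reach, as a shift and turn from the pose commanded when the call began, along the tool's axes at that moment; what a row does not reach only later rows make up. A row lasts 1/12 s, in which the tool goes at most 41.7 mm and 7.16 degrees, less where a joint would pass 70% of its speed; a pose out of reach is approached as far as the arm can. A call with a gripper value outside its range is refused whole. The fingers move at their own pace and stop on an object; the grip force is fixed at half the most. Time passes only in rows, so rows that repeat a pose let the fingers close. It gives the time, the measured TCP pose, the force, the opening and the grip force at its end, in the units of the state.
- robot.get_state(): the state, without advancing time (a new reading comes with each control period).
- imaging.grab_frame(name): name is "side" or "top" or "wrist"; returns a dict with "img" (480x640x3 uint8, red, green, blue), "intrinsics" (3x3 intrinsics, pixels), "camera_from_world" (4x4, takes a point from world to camera coordinates); the wrist camera has in their place "T_tool_cam" (4x4, takes a point from camera to tool coordinates, whose origin is the TCP and whose axes are the flange's). Camera axes: x right, y up, looking along -z (the intrinsics and any distortion apply to the point x, -y, -z); pixel columns grow to the right and rows downward; lengths in m; the calibration is good to about 2 mm. A picture is of the moment at which its call begins: read the wrist's pose just before it. There is no depth.
- job.close_job(): hands the job in; it is judged then, once.
The state is a dict: "time": time; "q": joint angles; "qvel": joint speeds; "joint_efforts": joint torques, N m; "tcp_pos": TCP position; "tcp_rot": TCP orientation; "force": force on the tool from outside, world axes, zero at the start; "ft_torque": the same for the moment, N m; "width": finger opening in m; "grip_force": force on a finger pad.
Only numpy, scipy, OpenCV 4.12 (cv2) and the standard library are available. Lean on these libraries where they do the work, as an engineer would, in place of code of your own. Each camera call takes 0.05 s, during which the arm holds its last target. There are 200 camera calls.

## Working session

There is one attempt and no reset: what is moved stays moved. The work goes in short steps, Python scripts to look and compute and a tool call to move; the robot and the scene stay as the last step left them, time stands still between calls to the robot, and variables do not carry over. Pictures are saved under pics/ and viewed, at most 12 in all, crops included, and the job is handed in when it is done.

Besides the shell and the picture viewer there is one more tool, called after ">>>" by a JSON object that holds its "name" and its "arguments". move_arm: Moves the arm, as the interface text tells. Its arguments: {"type":"object","properties":{"commands":{"type":"array"}},"required":["commands"]}

```bash
mkdir -p pics
cat > h.py <<'E'
import numpy as np, cv2
from workcell import robot, imaging, job
def save(name, fn):
    s=robot.get_state(); f=imaging.grab_frame(name)
    cv2.imwrite(fn, cv2.cvtColor(f["img"],cv2.COLOR_RGB2BGR)); 
    np.savez(fn[:-4]+'.npz', K=f["intrinsics"], T=f.get("camera_from_world",np.eye(4)), X=f.get("T_tool_cam",np.eye(4)), p=s["tcp_pos"], R=s["tcp_rot"])
    print({k:v for k,v in f.items() if k!="img"})
def cam(fn):
    d=np.load(fn); return d['K'],d['T']
def ray(fn,u,v,z):
    K,T=cam(fn); d=np.linalg.inv(K)@[u,v,1]; d=d*[1,-1,-1]
    R=T[:3,:3]; c=-R.T@T[:3,3]; w=R.T@d
    return c+w*(z-c[2])/w[2]
def proj(fn,P):
    K,T=cam(fn); p=T[:3,:3]@np.array(P)+T[:3,3]; p=p*[1,-1,-1]; q=K@p; return q[:2]/q[2]
E
python3 - <<'E'
from h import *
print(robot.get_state())
save("top","pics/top.png"); save("side","pics/side.png")
E
```

```text
{'time': 0.0, 'q': array([ 1.09390165e+00,  1.59024535e-01,  1.59828087e+00,  4.17286330e-06,
        1.38620459e+00, -2.10098841e-01]), 'qvel': array([-0.0007996 , -0.00182326,  0.00153212,  0.00019783, -0.00133892,
       -0.00103795]), 'joint_efforts': array([ 2.77967745e-03, -3.96007347e+01, -3.31427407e+01, -6.97445967e-05,
        8.55242950e-03,  8.79908754e-06]), 'tcp_pos': array([0.15132168, 0.55408859, 0.23030632]), 'tcp_rot': array([[-9.64620216e-01,  2.63641912e-01, -8.83748695e-04],
       [ 2.63643083e-01,  9.64618800e-01, -1.70153323e-03],
       [ 4.03885134e-04, -1.87432758e-03, -9.99998162e-01]]), 'force': array([ 0.27224903, -0.12381656, -0.25195902]), 'ft_torque': array([-0.0187423 ,  0.0477649 , -0.02793126]), 'grip_force': 0.0, 'width': 0.08530466808781456}
{'intrinsics': array([[587.82820124,   0.        , 314.16656814],
       [  0.        , 587.82820124, 232.67788446],
       [  0.        ,   0.        ,   1.        ]]), 'camera_from_world': array([[-0.03433311, -0.99939778, -0.00503045,  0.05805645],
       [ 0.9757755 , -0.03460892,  0.21601944, -0.56476475],
       [-0.21606345,  0.00250803,  0.9763761 , -0.99327054],
       [ 0.        ,  0.        ,  0.        ,  1.        ]])}
{'intrinsics': array([[488.67530503,   0.        , 321.18681947],
       [  0.        , 488.67530503, 238.83316289],
       [  0.        ,   0.        ,   1.        ]]), 'camera_from_world': array([[ 0.96928347, -0.24521618,  0.01893604, -0.4984896 ],
       [ 0.13480887,  0.59410628,  0.79300965, -0.17504882],
       [-0.20570881, -0.7660984 ,  0.60891471, -0.9063498 ],
       [ 0.        ,  0.        ,  0.        ,  1.        ]])}
```

View pics/top.png

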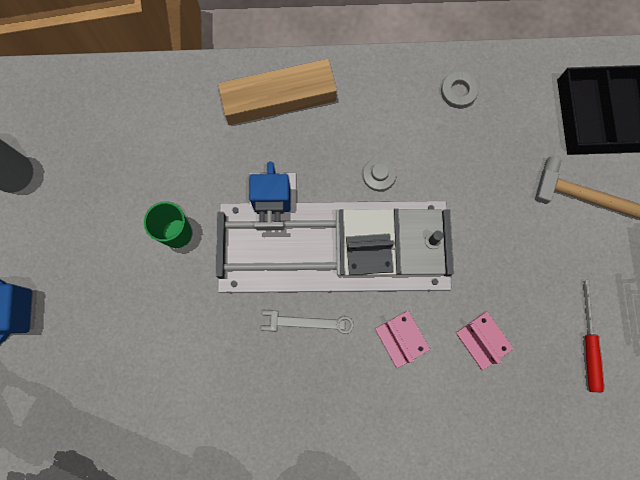

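View pics/side.png

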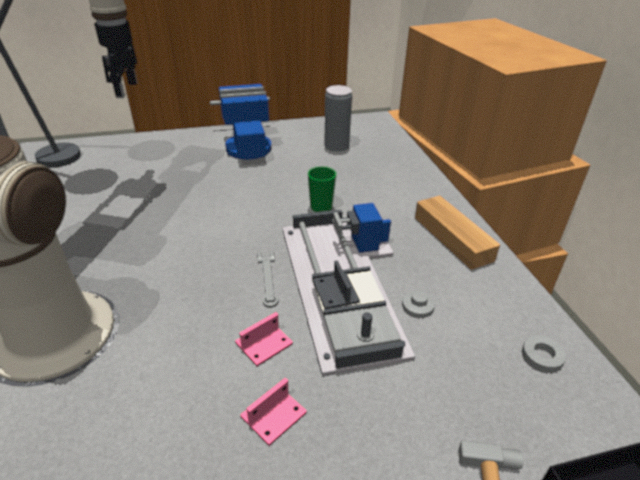

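The top picture shows the slide unit spanning about (218–452, 203–292). The fence is at (270,195) and the post at (436,238). Three things are bracket-shaped: dark grey steel at (370,254), pink at (402,339) and pink at (485,340). The grey one is steel and sits in the carriage channel, so it fits the description. I'll confirm that in an enlarged crop.

Run:
```python
import cv2
a=cv2.imread('pics/top.png')[190:300,205:465]
cv2.imwrite('pics/c1.png',cv2.resize(a,None,fx=3,fy=3,interpolation=cv2.INTER_CUBIC))
```

```text
(no output)
```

View pics/c1.png

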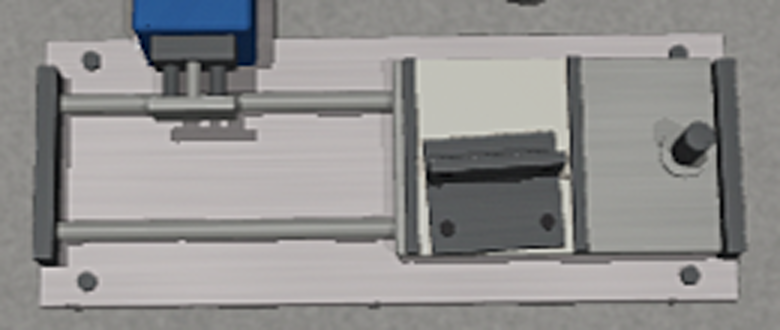

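The crop shows the steel-coloured bracket in the channel. Its flange top runs from about (427,163) to (566,157) in crop pixels, slightly yawed, and the near edge of the foot runs from (432,252) to (562,246). The post top is at about (700,134).

Run:
```python
from h import *
from scipy.optimize import least_squares
f='pics/top.png'.replace('png','npz')
c=lambda x,y:((x+.5)/3-.5+205,(y+.5)/3-.5+190)
K,T=cam(f); print('cam',-T[:3,:3].T@T[:3,3])
w=[ray(f,*c(*p),.012)[:2] for p in [(48,38),(722,35),(738,303),(40,303)]]
L=np.array([[.085,.215],[.085,-.215],[-.085,-.215],[-.085,.215]])
g=lambda s:(np.c_[np.cos(s[2])*L[:,0]-np.sin(s[2])*L[:,1]+s[0],np.sin(s[2])*L[:,0]+np.cos(s[2])*L[:,1]+s[1]]-w).ravel()
s=least_squares(g,[.5,0,0]); print('base',s.x,'resid mm',np.round(s.fun*1e3,1))
x,y,a=s.x;R=np.array([[np.cos(a),-np.sin(a)],[np.sin(a),np.cos(a)]])
for n,p,z in [('post',(700,134),.096),('flL',(427,163),.092),('flR',(566,157),.092),('footL',(432,252),.054),('footR',(562,246),.054),('deckL',(398,254),.046),('deckR',(718,252),.046),('pad L',(171,131),.09),('pad R',(257,131),.09),('fenceL',(136,2),.1)]:
    P=ray(f,*c(*p),z); print(n,P.round(4),'base mm',(1e3*R.T@(P[:2]-[x,y])).round(1))
save("wrist","pics/w0.png")
```

```text
cam [0.3384674  0.04096674 1.09209784]
base [ 0.55159919  0.00275883 -0.03222   ] resid mm [ 0.5  0.7 -0.  -1.6  0.3 -0.4 -0.8  1.3]
post [ 0.5484 -0.1759  0.096 ] base mm [   2.5 -178.7]
flL [ 0.5377 -0.0178  0.092 ] base mm [-13.3 -21. ]
flR [ 0.5384 -0.0983  0.092 ] base mm [ -10.  -101.5]
footL [ 0.4913 -0.0205  0.054 ] base mm [-59.5 -25.2]
footR [ 0.4922 -0.0978  0.054 ] base mm [ -56.1 -102.4]
deckL [ 0.492  -0.0006  0.046 ] base mm [-59.5  -5.3]
deckR [ 0.4865 -0.1918  0.046 ] base mm [ -58.8 -196.5]
pad L [0.5623 0.1301 0.09  ] base mm [  6.6 127.6]
pad R [0.5605 0.08   0.09  ] base mm [ 6.4 77.5]
fenceL [0.6382 0.1485 0.1   ] base mm [ 81.8 148.5]
{'intrinsics': array([[376.46791604,   0.        , 310.83011168],
       [  0.        , 376.46791604, 237.92479044],
       [  0.        ,   0.        ,   1.        ]]), 'T_tool_cam': array([[-7.63001012e-04,  9.62451866e-01,  2.71451329e-01,
         6.76557894e-02],
       [ 9.99999666e-01,  6.54952323e-04,  4.88635191e-04,
         9.00151795e-04],
       [ 2.92500173e-04,  2.71451611e-01, -9.62452044e-01,
        -1.43861940e-01],
       [ 0.00000000e+00,  0.00000000e+00,  0.00000000e+00,
         1.00000000e+00]])}
```

```bash
cat >> h.py <<'E'
from scipy.spatial.transform import Rotation as Ro
A=-0.0322; B0=np.array([.5516,.00276])
def b2w(x,y,z): 
    c,s=np.cos(A),np.sin(A); return np.array([B0[0]+c*x-s*y,B0[1]+s*x+c*y,z])
def w2b(p):
    c,s=np.cos(A),np.sin(A); d=np.array(p)[:2]-B0; return np.array([c*d[0]+s*d[1],-s*d[0]+c*d[1],p[2]])
def Rt():
    c,s=np.cos(A),np.sin(A); return np.array([[-c,-s,0],[-s,c,0],[0,0,-1.]])
def go(*targets):
    s=robot.get_state(); R=np.array(s['tcp_rot']); p=np.array(s['tcp_pos'])
    print('t',s['time'],'base',(w2b(p)*1e3).round(1),'F',np.round(s['force'],1),'w',s['width'],'q',np.round(s['q'],2))
    print('rotvec',Ro.from_matrix(R.T@Rt()).as_rotvec().round(4))
    for t in targets: print(t,(R.T@(b2w(*t)-p)).round(4))
E
python3 -c "
from h import *
go((.0015,-.178,.2))"
```

```text
t 0.15 base [-417.8  538.3  230.5] F [-0.1 -0.6 -0.7] w 0.08544763527459968 q [ 1.09  0.16  1.6  -0.    1.39 -0.21]
rotvec [-0.0014 -0.0005 -0.2346]
(0.0015, -0.178, 0.2) [-0.5743 -0.5991  0.0312]
```

>>> {"name": "move_arm", "arguments": {"commands": [[-0.574,-0.599,0.03,0,0,-0.235,0.2],[-0.574,-0.599,0.03,0,0,-0.235,0.2],[-0.574,-0.599,0.03,0,0,-0.235,0.2],[-0.574,-0.599,0.03,0,0,-0.235,0.2],[-0.574,-0.599,0.03,0,0,-0.235,0.2],[-0.574,-0.599,0.03,0,0,-0.235,0.2],[-0.574,-0.599,0.03,0,0,-0.235,0.2],[-0.574,-0.599,0.03,0,0,-0.235,0.2],[-0.574,-0.599,0.03,0,0,-0.235,0.2],[-0.574,-0.599,0.03,0,0,-0.235,0.2]]}}

```text
time: 0.98
tcp_pos: [0.3498, 0.1882, 0.2162]
tcp_rot: [[-1.0, 0.031, 0.001], [0.031, 1.0, 0.0], [-0.001, 0.0, -1.0]]
force: [1.0, 0.4, 0.2]
width: 0.0515
grip_force: 0.0
```

```bash
python3 -c "
from h import *
go((.0015,-.178,.2))"
```

```text
t 0.9833 base [-207.6  178.9  216.2] F [1.  0.4 0.2] w 0.05153135095817555 q [ 0.19 -0.32  2.08  0.    1.39 -1.35]
rotvec [0.0002 0.0005 0.0007]
(0.0015, -0.178, 0.2) [-0.2089 -0.357   0.0163]
```

>>> {"name": "move_arm", "arguments": {"commands": [[-0.209,-0.357,0.016,0,0,0,0.2],[-0.209,-0.357,0.016,0,0,0,0.2],[-0.209,-0.357,0.016,0,0,0,0.2],[-0.209,-0.357,0.016,0,0,0,0.2],[-0.209,-0.357,0.016,0,0,0,0.2],[-0.209,-0.357,0.016,0,0,0,0.2],[-0.209,-0.357,0.016,0,0,0,0.2],[-0.209,-0.357,0.016,0,0,0,0.2],[-0.209,-0.357,0.016,0,0,0,0.2],[-0.209,-0.357,0.016,0,0,0,0.2]]}}

```text
time: 1.82
tcp_pos: [0.5475, -0.1757, 0.1997]
tcp_rot: [[-0.999, 0.033, -0.0], [0.033, 0.999, 0.0], [0.0, 0.0, -1.0]]
force: [1.1, 0.5, -0.4]
width: 0.0511
grip_force: 0.0
```

>>> {"name": "move_arm", "arguments": {"commands": [[0,0,0,0,0,0,0.2],[0,0,0,0,0,0,0.2],[0,0,0,0,0,0,0.2]]}}

```text
time: 2.07
tcp_pos: [0.5466, -0.1729, 0.1998]
tcp_rot: [[-0.999, 0.032, -0.001], [0.032, 0.999, 0.001], [0.001, 0.001, -1.0]]
force: [0.1, -0.3, 0.1]
width: 0.0512
grip_force: 0.0
```

```bash
python3 -c "
from h import *
save('wrist','pics/w1.png');go((.0015,-.178,.2))"
```

```text
{'intrinsics': array([[376.46791604,   0.        , 310.83011168],
       [  0.        , 376.46791604, 237.92479044],
       [  0.        ,   0.        ,   1.        ]]), 'T_tool_cam': array([[-7.62446412e-04,  9.62472481e-01,  2.71378226e-01,
         6.74755134e-02],
       [ 9.99999642e-01,  6.34113226e-04,  5.60581486e-04,
         6.36818855e-04],
       [ 3.67459731e-04,  2.71378556e-01, -9.62472620e-01,
        -1.43860875e-01],
       [ 0.00000000e+00,  0.00000000e+00,  0.00000000e+00,
         1.00000000e+00]])}
t 2.1167 base [   0.7 -175.2  200.1] F [0.1 0.2 0.6] w 0.05159261628104881 q [-0.52  0.18  1.64  0.    1.33 -2.06]
rotvec [ 0.0007 -0.0007  0.0011]
(0.0015, -0.178, 0.2) [-0.0008 -0.0028  0.0001]
```

View pics/w1.png

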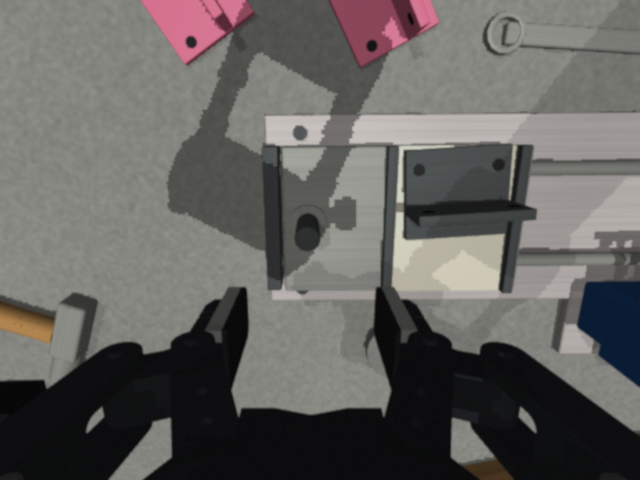

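The wrist view shows the post top at about (307,238) between the open fingers. The bracket is at right (403–535, 145–238), slightly yawed.

```bash
cat >> h.py <<'E'
def wray(fn,u,v,z):
    d=np.load(fn); X=d['X']; r=np.linalg.inv(d['K'])@[u,v,1]*np.array([1,-1,-1])
    c=d['R']@X[:3,3]+d['p']; w=d['R']@X[:3,:3]@r
    return c+w*(z-c[2])/w[2]
E
python3 -c "
from h import *
for n,u,v,z in [('post',307,238,.096),('postbase',307,214,.046),('flL',535,213,.092),('flR',418,221,.092),('footA',404,151,.054),('footB',511,145,.054),('plate',265,115,.012),('plateR',640,115,.012)]: print(n,(1e3*w2b(wray('pics/w1.npz',u,v,z))).round(1))
go((.0015,-.1775,.066))"
```

```text
post [   3.  -177.8   96. ]
postbase [  -3.1 -178.2   46. ]
flL [-13.5 -22.2  92. ]
flR [  -8.  -101.6   92. ]
footA [ -53.  -105.1   54. ]
footB [-57.4 -25.4  54. ]
plate [ -80.6 -213.5   12. ]
plateR [-80.4 101.1  12. ]
t 2.1167 base [   0.7 -175.2  200.1] F [0.1 0.2 0.6] w 0.05159261628104881 q [-0.52  0.18  1.64  0.    1.33 -2.06]
rotvec [ 0.0007 -0.0007  0.0011]
(0.0015, -0.1775, 0.066) [-0.0009 -0.0024  0.1341]
```

>>> {"name": "move_arm", "arguments": {"commands": [[-0.001,-0.0025,0.04,0,0,0,0.2],[-0.001,-0.0025,0.08,0,0,0,0.2],[-0.001,-0.0025,0.11,0,0,0,0.2],[-0.001,-0.0025,0.134,0,0,0,0.2],[-0.001,-0.0025,0.134,0,0,0,0.2],[-0.001,-0.0025,0.134,0,0,0,0.2],[-0.001,-0.0025,0.134,0,0,0,-0.4],[-0.001,-0.0025,0.134,0,0,0,-0.8],[-0.001,-0.0025,0.134,0,0,0,-1],[-0.001,-0.0025,0.134,0,0,0,-1]]}}

```text
time: 2.95
tcp_pos: [0.5496, -0.1767, 0.0691]
tcp_rot: [[-0.999, 0.032, 0.004], [0.032, 0.999, -0.002], [-0.004, -0.002, -1.0]]
force: [-1.6, 1.5, 6.5]
width: 0.0161
grip_force: 58.4
```

>>> {"name": "move_arm", "arguments": {"commands": [[0,0,0,0,0,0,-1],[0,0,0,0,0,0,-1],[0,0,0,0,0,0,-1]]}}

```text
time: 3.2
tcp_pos: [0.5496, -0.1767, 0.0691]
tcp_rot: [[-0.999, 0.032, 0.004], [0.032, 0.999, -0.002], [-0.004, -0.002, -1.0]]
force: [-1.7, 1.1, 6.6]
width: 0.0161
grip_force: 58.4
```

```bash
python3 -c "
from h import *
go((.0015,-.025,.066))"
```

```text
t 3.2 base [   3.8 -179.5   69.1] F [-1.7  1.1  6.6] w 0.016141414390372484 q [-0.52  0.34  1.72  0.    1.07 -2.06]
rotvec [-0.0019  0.0038  0.0005]
(0.0015, -0.025, 0.066) [0.0022 0.1545 0.0028]
```

>>> {"name": "move_arm", "arguments": {"commands": [[0,0.02,0,0,0,0,-1],[0,0.04,0,0,0,0,-1],[0,0.06,0,0,0,0,-1],[0,0.08,0,0,0,0,-1],[0,0.1,0,0,0,0,-1],[0,0.12,0,0,0,0,-1],[0,0.135,0,0,0,0,-1],[0,0.147,0,0,0,0,-1],[0,0.153,0,0,0,0,-1],[0,0.153,0,0,0,0,-1]]}}

```text
time: 4.03
tcp_pos: [0.5535, -0.0217, 0.0691]
tcp_rot: [[-1.0, 0.03, 0.001], [0.03, 1.0, -0.0], [-0.001, -0.0, -1.0]]
force: [-6.3, 0.8, 11.9]
width: 0.0162
grip_force: 60.8
```

>>> {"name": "move_arm", "arguments": {"commands": [[0,0,0,0,0,0,-1],[0,0,0,0,0,0,-1],[0,0,0,0,0,0,-1],[0,0,0,0,0,0,-1]]}}

```text
time: 4.37
tcp_pos: [0.5535, -0.0231, 0.0691]
tcp_rot: [[-1.0, 0.031, 0.001], [0.031, 1.0, -0.001], [-0.001, -0.001, -1.0]]
force: [-6.8, 2.1, 11.2]
width: 0.0161
grip_force: 60.8
```

```bash
python3 -c "
from h import *
go((.0015,-.025,.066))"
```

```text
t 4.3667 base [  2.7 -25.8  69.1] F [-6.8  2.1 11.2] w 0.01605344977016881 q [-0.26  0.29  1.79 -0.    1.06 -1.8 ]
rotvec [-0.0005  0.0009  0.001 ]
(0.0015, -0.025, 0.066) [0.0012 0.0008 0.0031]
```

>>> {"name": "move_arm", "arguments": {"commands": [[0,0,0,0,0,0,-0.5],[0,0,0,0,0,0,0],[0,0,0,0,0,0,0.2],[0,0,0,0,0,0,0.2],[0,0,-0.04,0,0,0,0.2],[0,0,-0.08,0,0,0,0.2],[0,0,-0.11,0,0,0,0.2],[0,0,-0.13,0,0,0,0.2],[0,0,-0.13,0,0,0,0.2],[0,0,-0.13,0,0,0,0.2]]}}

```text
time: 5.2
tcp_pos: [0.5537, -0.0233, 0.1975]
tcp_rot: [[-0.999, 0.032, 0.003], [0.032, 0.999, -0.001], [-0.003, -0.001, -1.0]]
force: [-0.5, -0.1, -0.8]
width: 0.0511
grip_force: 0.0
```

```bash
python3 -c "
from h import *
save('wrist','pics/w2.png');save('top','pics/t2.png');go((-.03,.09,.2))
import cv2
a=cv2.imread('pics/t2.png')[150:310,205:405]
cv2.imwrite('pics/c2.png',cv2.resize(a,None,fx=3.5,fy=3.5,interpolation=cv2.INTER_CUBIC))"
```

```text
{'intrinsics': array([[376.46791604,   0.        , 310.83011168],
       [  0.        , 376.46791604, 237.92479044],
       [  0.        ,   0.        ,   1.        ]]), 'T_tool_cam': array([[-7.61415045e-04,  9.62472854e-01,  2.71376908e-01,
         6.74702398e-02],
       [ 9.99999641e-01,  6.32260166e-04,  5.63354954e-04,
         6.34445677e-04],
       [ 3.70633041e-04,  2.71377240e-01, -9.62472990e-01,
        -1.43856951e-01],
       [ 0.00000000e+00,  0.00000000e+00,  0.00000000e+00,
         1.00000000e+00]])}
{'intrinsics': array([[587.82820124,   0.        , 314.16656814],
       [  0.        , 587.82820124, 232.67788446],
       [  0.        ,   0.        ,   1.        ]]), 'camera_from_world': array([[-0.03433311, -0.99939778, -0.00503045,  0.05805645],
       [ 0.9757755 , -0.03460892,  0.21601944, -0.56476475],
       [-0.21606345,  0.00250803,  0.9763761 , -0.99327054],
       [ 0.        ,  0.        ,  0.        ,  1.        ]])}
t 5.3 base [  1.2 -25.5 194.7] F [-0.2  1.  -0.7] w 0.05105631872677038 q [-0.26  0.13  1.7   0.    1.31 -1.8 ]
rotvec [ 0.0006 -0.0027  0.0003]
(-0.03, 0.09, 0.2) [ 0.0311  0.1155 -0.0052]
```

View pics/w2.png

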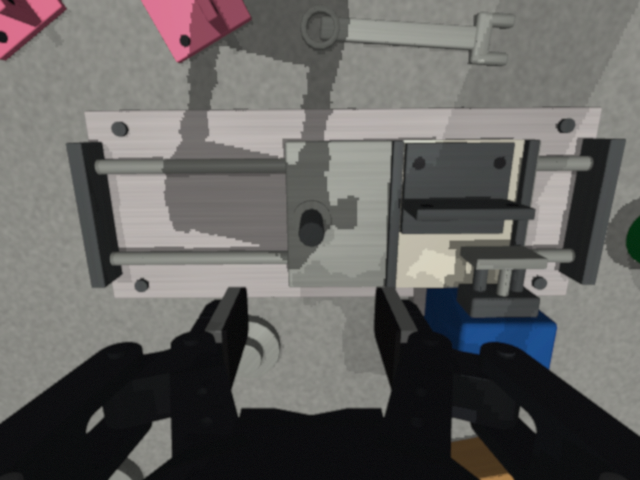

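The wrist view shows the carriage under the fence. The post top is at (311,235), the bracket's flange top runs from (418,217) to (533,213) and is now almost square, and the pad plate spans about (460–545, 247–265). I'll check the pad and bracket offsets in numbers.

```bash
python3 -c "
from h import *
for n,u,v,z in [('post',311,235,.096),('flL',533,213,.092),('flR',418,217,.092),('footA',404,145,.054),('footB',512,143,.054),('padR',460,248,.09),('padL',545,248,.09),('plateR',85,114,.012),('plateL',600,108,.012),('plateLf',565,295,.012),('plateRf',116,297,.012),('deckR',285,141,.046)]: print(n,(1e3*w2b(wray('pics/w2.npz',u,v,z))).round(1))
"
```

```text
post [  2.9 -25.4  96. ]
flL [-11.4 124.5  92. ]
flR [-8.6 47.1 92. ]
footA [-54.7  43.5  54. ]
footB [-56.1 123.3  54. ]
padR [14.  78.7 90. ]
padL [ 14.  138.1  90. ]
plateR [ -78.3 -213.4   12. ]
plateL [-82.8 213.6  12. ]
plateLf [ 85.3 215.7  12. ]
plateRf [  87.4 -211.2   12. ]
deckR [-57.4 -45.2  46. ]
```

View pics/c2.png

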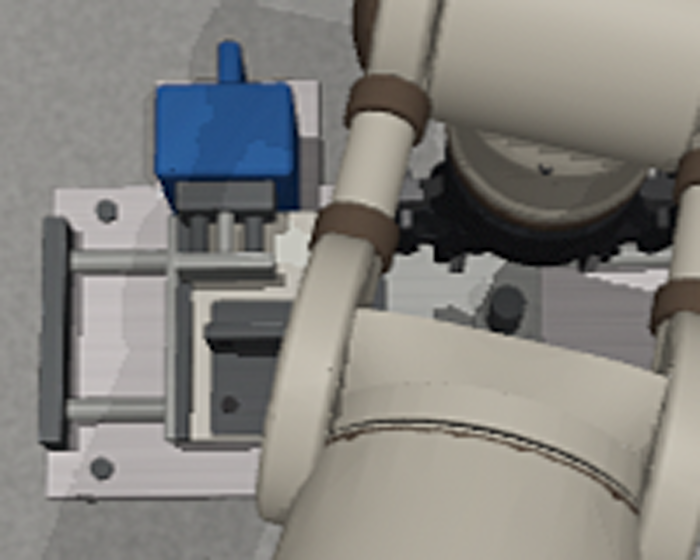

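The two views agree that the pad is centred at plate y≈108, not 90. So the slide frame's origin sits about 18 mm left of the plate's middle, and the carriage still has about 18 mm to go. I'll measure the pad more closely.

```bash
python3 -c "
import cv2
a=cv2.imread('pics/w2.png')[190:350,390:590]
cv2.imwrite('pics/c3.png',cv2.resize(a,None,fx=3.5,fy=3.5,interpolation=cv2.INTER_CUBIC))"
```

```text
(no output)
```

View pics/c3.png

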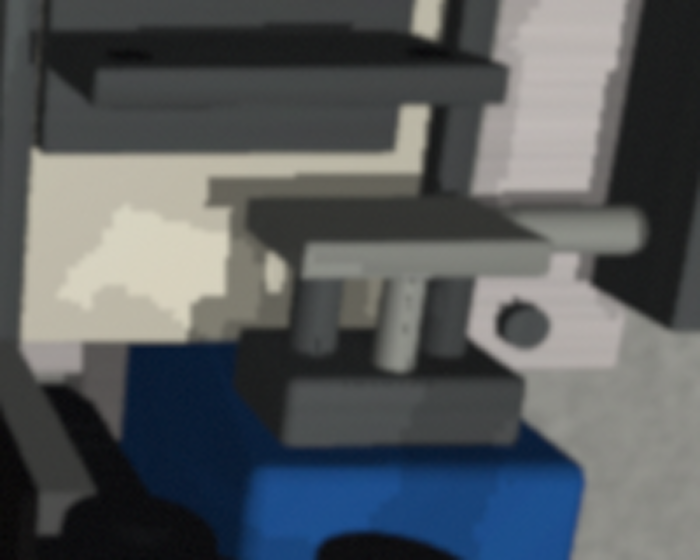

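The crop shows the pad's top front edge from (305,243) to (550,238), the flange's top strip from (97,67) to (507,64) with its far edge at (95–505, 102), and the fence top's front edge from (250,470) to (583,468).

```bash
python3 -c "
from h import *
c=lambda x,y:((x+.5)/3.5-.5+390,(y+.5)/3.5-.5+190)
for n,u,v,z in [('padR',305,243,.09),('padL',550,239,.09),('fenR',248,470,.1),('fenL',583,468,.1),('flin R',97,67,.092),('flin L',507,64,.092),('flout R',95,104,.092),('flout L',505,101,.092)]: print(n,(1e3*w2b(wray('pics/w2.npz',*c(u,v),z))).round(1))
go((.0015,-.007,.066))
"
```

```text
padR [22.2 91.4 90. ]
padL [ 21.3 140.6  90. ]
fenR [ 67.5  81.1 100. ]
fenL [ 67.1 149.1 100. ]
flin R [-14.3  46.2  92. ]
flin L [-14.9 124.9  92. ]
flout R [-7.  46.4 92. ]
flout L [ -7.6 125.7  92. ]
t 5.3 base [  1.2 -25.5 194.7] F [-0.2  1.  -0.7] w 0.05105631872677038 q [-0.26  0.13  1.7   0.    1.31 -1.8 ]
rotvec [ 0.0006 -0.0027  0.0003]
(0.0015, -0.007, 0.066) [-0.0007  0.0185  0.1287]
```

The pad is centred at plate y=116 and the fence at 115, so the frame offset is about 25.5 mm. The stop range (−92 to +117) is also centred for that offset. The carriage needs about 26 mm more.

```bash
sed -i 's/^A=-0.0322.*/A=-0.0322; B0=np.array([.5516,.00276])+.0255*np.array([.0322,.9995])/' h.py; python3 -c "
from h import *
go((.0015,-.051,.067))"
```

```text
t 5.3 base [  1.2 -51.  194.7] F [-0.2  1.  -0.7] w 0.05105631872677038 q [-0.26  0.13  1.7   0.    1.31 -1.8 ]
rotvec [ 0.0006 -0.0027  0.0003]
(0.0015, -0.051, 0.067) [-0.0007 -0.      0.1277]
```

>>> {"name": "move_arm", "arguments": {"commands": [[0,0,0.04,0,0,0,0.2],[0,0,0.08,0,0,0,0.2],[0,0,0.11,0,0,0,0.2],[0,0,0.128,0,0,0,0.2],[0,0,0.128,0,0,0,0.2],[0,0,0.128,0,0,0,-0.4],[0,0,0.128,0,0,0,-0.8],[0,0,0.128,0,0,0,-1],[0,0,0.128,0,0,0,-1],[0,0,0.128,0,0,0,-1]]}}

```text
time: 6.13
tcp_pos: [0.5541, -0.0233, 0.0701]
tcp_rot: [[-0.999, 0.032, 0.003], [0.032, 0.999, -0.001], [-0.003, -0.001, -1.0]]
force: [-1.4, -0.1, 3.7]
width: 0.016
grip_force: 58.9
```

>>> {"name": "move_arm", "arguments": {"commands": [[0,0.006,0,0,0,0,-1],[0,0.012,0,0,0,0,-1],[0,0.018,0,0,0,0,-1],[0,0.022,0,0,0,0,-1],[0,0.022,0,0,0,0,-1]]}}

```text
time: 6.55
tcp_pos: [0.5547, 0.0003, 0.0701]
tcp_rot: [[-1.0, 0.031, 0.003], [0.031, 1.0, 0.001], [-0.003, 0.001, -1.0]]
force: [-0.3, 5.5, 7.0]
width: 0.0162
grip_force: 59.4
```

```bash
python3 -c "
from h import *
go((.0015,-.025,.067))"
```

```text
t 6.55 base [  3.2 -27.8  70.1] F [-0.3  5.5  7. ] w 0.01615756750008272 q [-0.22  0.29  1.79  0.    1.06 -1.76]
rotvec [0.0012 0.0027 0.0007]
(0.0015, -0.025, 0.067) [0.0017 0.0028 0.0031]
```

The y force of +5.5 N is the notch pulling the carriage in. I'll go on in small steps.

>>> {"name": "move_arm", "arguments": {"commands": [[0,0.002,0,0,0,0,-1],[0,0.003,0,0,0,0,-1],[0,0.003,0,0,0,0,-1],[0,0.003,0,0,0,0,-1]]}}

```text
time: 6.88
tcp_pos: [0.5548, 0.0029, 0.0701]
tcp_rot: [[-0.999, 0.032, 0.003], [0.032, 1.0, 0.001], [-0.003, 0.001, -1.0]]
force: [-1.5, 3.5, 7.0]
width: 0.016
grip_force: 59.4
```

>>> {"name": "move_arm", "arguments": {"commands": [[0,0,0,0,0,0,-0.5],[0,0,0,0,0,0,0],[0,0,0,0,0,0,0.2],[0,0,0,0,0,0,0.2],[0,0,-0.04,0,0,0,0.2],[0,0,-0.08,0,0,0,0.2],[0,0,-0.11,0,0,0,0],[0,0,-0.11,0,0,0,-0.2],[0,0,-0.11,0,0,0,-0.2]]}}

```text
time: 7.63
tcp_pos: [0.5551, 0.0016, 0.1806]
tcp_rot: [[-0.999, 0.032, 0.005], [0.032, 0.999, -0.001], [-0.005, -0.001, -1.0]]
force: [-0.2, -0.1, -0.1]
width: 0.0343
grip_force: 0.0
```

```bash
python3 -c "
from h import *
save('wrist','pics/w3.png');go((-.04,.09,.18))"
```

```text
{'intrinsics': array([[376.46791604,   0.        , 310.83011168],
       [  0.        , 376.46791604, 237.92479044],
       [  0.        ,   0.        ,   1.        ]]), 'T_tool_cam': array([[-7.60785340e-04,  9.62472897e-01,  2.71376755e-01,
         6.74679302e-02],
       [ 9.99999641e-01,  6.31271419e-04,  5.64541481e-04,
         6.34247390e-04],
       [ 3.72043485e-04,  2.71377087e-01, -9.62473032e-01,
        -1.43854796e-01],
       [ 0.00000000e+00,  0.00000000e+00,  0.00000000e+00,
         1.00000000e+00]])}
t 7.6833 base [  2.1 -26.3 178.3] F [ 0.1  1.3 -0.4] w 0.034422656871915126 q [-0.21  0.15  1.72 -0.    1.28 -1.75]
rotvec [-0.0001  0.0004  0.0003]
(-0.04, 0.09, 0.18) [ 0.0421  0.1163 -0.0017]
```

View pics/w3.png

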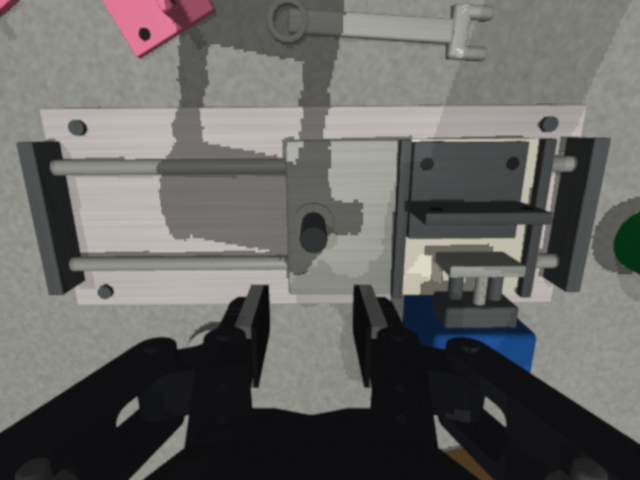

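The wrist view shows the pad (450–527, 270) now in front of the bracket's flange (428–553, 216). The post top is at (313,238).

```bash
python3 -c "
from h import *
for n,u,v,z in [('post',313,239,.096),('padR',450,270,.09),('padL',527,269,.09),('flinR',428,212,.092),('flinL',553,211,.092),('floutR',427,223,.092),('floutL',552,222,.092),('footR',412,141,.054),('footL',529,141,.054)]: print(n,(1e3*w2b(wray('pics/w3.npz',u,v,z))).round(1))
go((-.04,.09,.13),(-.04,.09,.066))"
```

```text
post [  1.6 -24.7  96. ]
padR [24.8 66.1 90. ]
padL [ 24.1 117.   90. ]
flinR [-14.9  47.6  92. ]
flinL [-15.5 126.   92. ]
floutR [-7.8 47.5 92. ]
floutL [ -8.4 126.6  92. ]
footR [-57.1  44.2  54. ]
footL [-57.  125.4  54. ]
t 7.6833 base [  2.1 -26.3 178.3] F [ 0.1  1.3 -0.4] w 0.034422656871915126 q [-0.21  0.15  1.72 -0.    1.28 -1.75]
rotvec [-0.0001  0.0004  0.0003]
(-0.04, 0.09, 0.13) [0.0421 0.1163 0.0483]
(-0.04, 0.09, 0.066) [0.0421 0.1163 0.1123]
```

The carriage is in its notch (post at y≈−25) and the bracket is centred at y≈87. Its inner face is at x≈−15, leaving about 29 mm to the pad. Next I'll go behind the flange.

>>> {"name": "move_arm", "arguments": {"commands": [[0.02,0.04,0,0,0,0,-0.2],[0.042,0.08,0,0,0,0,-0.2],[0.042,0.114,0,0,0,0,-0.2],[0.042,0.114,0.03,0,0,0,-0.2],[0.042,0.114,0.06,0,0,0,-0.2],[0.042,0.114,0.09,0,0,0,-0.2],[0.042,0.114,0.105,0,0,0,-0.2],[0.042,0.114,0.117,0,0,0,-0.2],[0.042,0.114,0.117,0,0,0,-0.2],[0.042,0.114,0.117,0,0,0,-0.2]]}}

```text
time: 8.52
tcp_pos: [0.5145, 0.1172, 0.0603]
tcp_rot: [[-0.999, 0.032, -0.002], [0.032, 0.999, -0.0], [0.002, -0.0, -1.0]]
force: [-0.2, -0.2, -0.3]
width: 0.034
grip_force: 0.0
```

```bash
python3 -c "
from h import *
go((-.024,.088,.06),(.008,.088,.06),(.014,.088,.06))"
```

```text
t 8.5167 base [-40.8  87.7  60.3] F [-0.2 -0.2 -0.3] w 0.03397397671145028 q [-0.01  0.24  1.86 -0.    1.04 -1.54]
rotvec [-0.0001 -0.0024  0.0003]
(-0.024, 0.088, 0.06) [-0.0168  0.0003  0.0003]
(0.008, 0.088, 0.06) [-0.0488  0.0003  0.0002]
(0.014, 0.088, 0.06) [-0.0548  0.0003  0.0002]
```

>>> {"name": "move_arm", "arguments": {"commands": [[-0.004,0,0,0,0,0,-0.2],[-0.008,0,0,0,0,0,-0.2],[-0.012,0,0,0,0,0,-0.2],[-0.015,0,0,0,0,0,-0.2],[-0.018,0,0,0,0,0,-0.2],[-0.021,0,0,0,0,0,-0.2],[-0.024,0,0,0,0,0,-0.2],[-0.027,0,0,0,0,0,-0.2],[-0.03,0,0,0,0,0,-0.2],[-0.03,0,0,0,0,0,-0.2]]}}

```text
time: 9.35
tcp_pos: [0.5461, 0.1162, 0.0614]
tcp_rot: [[-0.999, 0.032, 0.001], [0.032, 0.999, -0.0], [-0.001, -0.0, -1.0]]
force: [-0.3, 0.2, -0.8]
width: 0.0339
grip_force: 0.0
```

>>> {"name": "move_arm", "arguments": {"commands": [[-0.002,0,0,0,0,0,-0.2],[-0.004,0,0,0,0,0,-0.2],[-0.006,0,0,0,0,0,-0.2],[-0.008,0,0,0,0,0,-0.2],[-0.008,0,0,0,0,0,-0.2]]}}

```text
time: 9.77
tcp_pos: [0.5538, 0.116, 0.0614]
tcp_rot: [[-0.999, 0.032, 0.001], [0.032, 0.999, -0.0], [-0.001, -0.0, -1.0]]
force: [0.2, -0.9, -0.5]
width: 0.0346
grip_force: 0.0
```

```bash
python3 -c "
from h import *
save('wrist','pics/w4.png');go()"
```

```text
{'intrinsics': array([[376.46791604,   0.        , 310.83011168],
       [  0.        , 376.46791604, 237.92479044],
       [  0.        ,   0.        ,   1.        ]]), 'T_tool_cam': array([[-7.62083424e-04,  9.62472710e-01,  2.71377414e-01,
         6.74731804e-02],
       [ 9.99999642e-01,  6.33385237e-04,  5.61826953e-04,
         6.35337946e-04],
       [ 3.68856663e-04,  2.71377745e-01, -9.62472848e-01,
        -1.43859362e-01],
       [ 0.00000000e+00,  0.00000000e+00,  0.00000000e+00,
         1.00000000e+00]])}
t 9.8167 base [-1.6 87.8 61.4] F [-0.1 -0.2 -0.4] w 0.03392168001784991 q [-0.01  0.33  1.76 -0.    1.06 -1.55]
rotvec [0.     0.0006 0.0003]
```

View pics/w4.png

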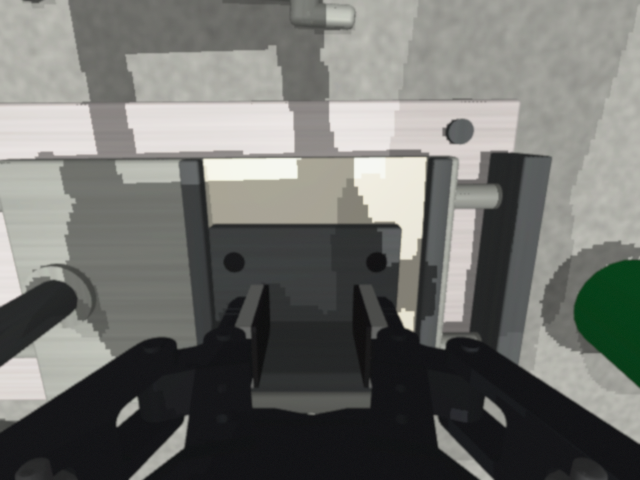

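The wrist view shows the bracket being pushed squarely along the channel (foot edge 210–400 at row 226), with the finger tips behind the flange. I'll go on until the pad is felt.

>>> {"name": "move_arm", "arguments": {"commands": [[-0.001,0,0,0,0,0,-0.2],[-0.002,0,0,0,0,0,-0.2],[-0.003,0,0,0,0,0,-0.2],[-0.004,0,0,0,0,0,-0.2],[-0.004,0,0,0,0,0,-0.2]]}}

```text
time: 10.23
tcp_pos: [0.5564, 0.116, 0.0612]
tcp_rot: [[-1.0, 0.031, -0.002], [0.031, 1.0, -0.0], [0.002, -0.0, -1.0]]
force: [-5.7, -0.6, 3.3]
width: 0.0344
grip_force: 2.5
```

>>> {"name": "move_arm", "arguments": {"commands": [[-0.001,0,0,0,0,0,-0.2],[-0.002,0,0,0,0,0,-0.2],[-0.003,0,0,0,0,0,-0.2],[-0.003,0,0,0,0,0,-0.2]]}}

```text
time: 10.57
tcp_pos: [0.5589, 0.1159, 0.0611]
tcp_rot: [[-1.0, 0.031, -0.004], [0.031, 1.0, -0.0], [0.004, -0.0, -1.0]]
force: [-8.0, 0.3, 4.4]
width: 0.0338
grip_force: 3.5
```

>>> {"name": "move_arm", "arguments": {"commands": [[-0.001,0,0,0,0,0,-0.2],[-0.002,0,0,0,0,0,-0.2],[-0.003,0,0,0,0,0,-0.2],[-0.004,0,0,0,0,0,-0.2],[-0.005,0,0,0,0,0,-0.2],[-0.005,0,0,0,0,0,-0.2],[-0.005,0,0,0,0,0,-0.2]]}}

```text
time: 11.15
tcp_pos: [0.5631, 0.1159, 0.0611]
tcp_rot: [[-1.0, 0.031, -0.006], [0.031, 1.0, -0.0], [0.006, -0.0, -1.0]]
force: [-9.6, -0.4, 7.4]
width: 0.0338
grip_force: 5.1
```

```bash
python3 -c "
from h import *
save('wrist','pics/w5.png');save('side','pics/s5.png');go()
print(robot.get_state()['ft_torque'])"
```

```text
{'intrinsics': array([[376.46791604,   0.        , 310.83011168],
       [  0.        , 376.46791604, 237.92479044],
       [  0.        ,   0.        ,   1.        ]]), 'T_tool_cam': array([[-7.64431867e-04,  9.62472851e-01,  2.71376909e-01,
         6.74804586e-02],
       [ 9.99999641e-01,  6.36863371e-04,  5.58145824e-04,
         6.33936063e-04],
       [ 3.64370189e-04,  2.71377239e-01, -9.62472993e-01,
        -1.43867088e-01],
       [ 0.00000000e+00,  0.00000000e+00,  0.00000000e+00,
         1.00000000e+00]])}
{'intrinsics': array([[488.67530503,   0.        , 321.18681947],
       [  0.        , 488.67530503, 238.83316289],
       [  0.        ,   0.        ,   1.        ]]), 'camera_from_world': array([[ 0.96928347, -0.24521618,  0.01893604, -0.4984896 ],
       [ 0.13480887,  0.59410628,  0.79300965, -0.17504882],
       [-0.20570881, -0.7660984 ,  0.60891471, -0.9063498 ],
       [ 0.        ,  0.        ,  0.        ,  1.        ]])}
t 11.25 base [ 7.8 87.9 61.1] F [-10.5   0.1   7.3] w 0.03438745127575223 q [-0.01  0.35  1.72 -0.    1.07 -1.55]
rotvec [-0.0002 -0.0056  0.0012]
[0.0893589  1.42086274 0.17301605]
```

View pics/w5.png

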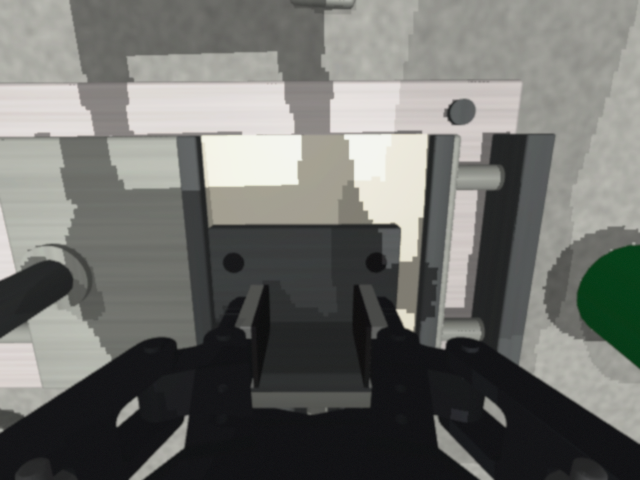

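Still square and flat, with the pad about 8 mm in and roughly 10 N on it. Another 2 mm should bring it to half way.

>>> {"name": "move_arm", "arguments": {"commands": [[-0.001,0,0,0,0,0,-0.2],[-0.002,0,0,0,0,0,-0.2],[-0.002,0,0,0,0,0,-0.2],[-0.002,0,0,0,0,0,-0.2],[-0.002,0,0,0,0,0,-0.2]]}}

```text
time: 11.67
tcp_pos: [0.5646, 0.1159, 0.061]
tcp_rot: [[-0.999, 0.031, -0.007], [0.031, 1.0, -0.0], [0.007, -0.0, -1.0]]
force: [-11.2, -0.8, 7.9]
width: 0.0343
grip_force: 5.8
```

>>> {"name": "move_arm", "arguments": {"commands": [[0,0,0,0,0,0,-0.2],[0,0,0,0,0,0,-0.2],[0,0,0,0,0,0,-0.2],[0,0,0,0,0,0,-0.2],[0,0,0,0,0,0,-0.2],[0,0,0,0,0,0,-0.2],[0,0,0,0,0,0,-0.2],[0,0,0,0,0,0,-0.2],[0,0,0,0,0,0,-0.2],[0,0,0,0,0,0,-0.2]]}}

```text
time: 12.5
tcp_pos: [0.5646, 0.1159, 0.061]
tcp_rot: [[-0.999, 0.031, -0.007], [0.031, 1.0, -0.0], [0.007, -0.0, -1.0]]
force: [-11.0, -0.5, 8.9]
width: 0.0344
grip_force: 5.8
```

>>> {"name": "move_arm", "arguments": {"commands": [[0,0,0,0,0,0,-0.2],[0,0,0,0,0,0,-0.2],[0,0,0,0,0,0,-0.2],[0,0,0,0,0,0,-0.2],[0,0,0,0,0,0,-0.2],[0,0,0,0,0,0,-0.2],[0,0,0,0,0,0,-0.2],[0,0,0,0,0,0,-0.2],[0,0,0,0,0,0,-0.2],[0,0,0,0,0,0,-0.2]]}}

```text
time: 13.33
tcp_pos: [0.5646, 0.1159, 0.061]
tcp_rot: [[-1.0, 0.031, -0.007], [0.031, 1.0, -0.0], [0.007, -0.0, -1.0]]
force: [-10.9, -0.5, 8.0]
width: 0.0339
grip_force: 5.8
```

```bash
python3 -c "
from h import *
go()
import cv2
save('side','pics/s6.png')
a=cv2.imread('pics/s6.png')[190:370,260:440]
cv2.imwrite('pics/c6.png',cv2.resize(a,None,fx=3.2,fy=3.2,interpolation=cv2.INTER_CUBIC))"
```

```text
t 13.3333 base [ 9.4 88.  61. ] F [-10.9  -0.5   8. ] w 0.033862578552699876 q [-0.01  0.36  1.72 -0.    1.07 -1.55]
rotvec [-0.0003 -0.0066  0.0013]
{'intrinsics': array([[488.67530503,   0.        , 321.18681947],
       [  0.        , 488.67530503, 238.83316289],
       [  0.        ,   0.        ,   1.        ]]), 'camera_from_world': array([[ 0.96928347, -0.24521618,  0.01893604, -0.4984896 ],
       [ 0.13480887,  0.59410628,  0.79300965, -0.17504882],
       [-0.20570881, -0.7660984 ,  0.60891471, -0.9063498 ],
       [ 0.        ,  0.        ,  0.        ,  1.        ]])}
```

View pics/c6.png

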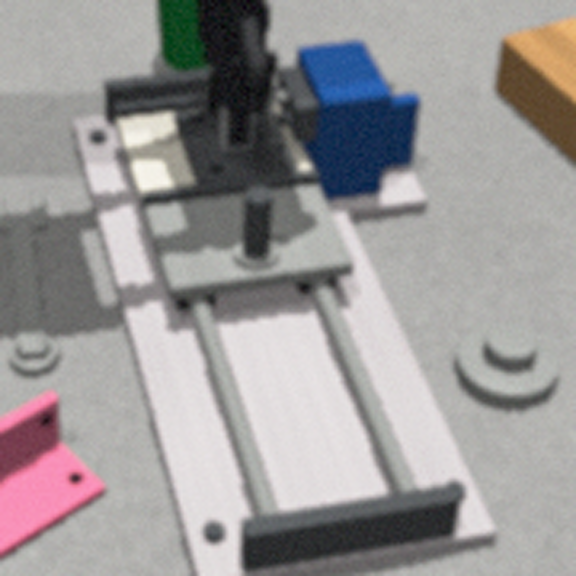

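The side view shows the bracket held flat between fingers and pad, with the carriage still under the fence. I'll add 1 mm to centre the force, hold, then hand in.

>>> {"name": "move_arm", "arguments": {"commands": [[-0.0005,0,0,0,0,0,-0.2],[-0.001,0,0,0,0,0,-0.2],[-0.001,0,0,0,0,0,-0.2],[-0.001,0,0,0,0,0,-0.2],[-0.001,0,0,0,0,0,-0.2],[-0.001,0,0,0,0,0,-0.2],[-0.001,0,0,0,0,0,-0.2],[-0.001,0,0,0,0,0,-0.2],[-0.001,0,0,0,0,0,-0.2],[-0.001,0,0,0,0,0,-0.2]]}}

```text
time: 14.22
tcp_pos: [0.5653, 0.1158, 0.061]
tcp_rot: [[-0.999, 0.031, -0.007], [0.031, 1.0, -0.0], [0.007, -0.0, -1.0]]
force: [-12.9, -0.1, 9.9]
width: 0.0345
grip_force: 6.4
```

>>> {"name": "move_arm", "arguments": {"commands": [[0,0,0,0,0,0,-0.2],[0,0,0,0,0,0,-0.2],[0,0,0,0,0,0,-0.2],[0,0,0,0,0,0,-0.2],[0,0,0,0,0,0,-0.2],[0,0,0,0,0,0,-0.2],[0,0,0,0,0,0,-0.2],[0,0,0,0,0,0,-0.2],[0,0,0,0,0,0,-0.2],[0,0,0,0,0,0,-0.2]]}}

```text
time: 15.05
tcp_pos: [0.5653, 0.1159, 0.061]
tcp_rot: [[-0.999, 0.031, -0.007], [0.031, 1.0, -0.0], [0.007, -0.0, -1.0]]
force: [-13.1, -0.6, 9.4]
width: 0.0341
grip_force: 6.4
```

```bash
python3 -c "
from h import *
go(); print(job.close_job())"
```

```text
t 15.05 base [10.1 88.  61. ] F [-13.1  -0.6   9.4] w 0.03411933319985695 q [-0.01  0.36  1.72 -0.    1.07 -1.55]
rotvec [-0.0003 -0.0073  0.0014]
the job is handed in; nothing more can be done
None
```

I handed the job in at 15 s, verdict not shown: carriage in its notch, bracket flat and square on the pad, a steady push reading about 13 N at the wrist, the pad about half way in (estimated), bystanders untouched.

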